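# Clear the plate from under the lid and close the pot

### The arm

A 7-joint arm with a two-finger parallel gripper is mounted at the origin on the work surface. World frame = base frame: x ahead of the robot, y to its left, z up, the work surface at z = 0. Lengths are in m, angles in rad, forces in N, time in s.
With the tool pointing down it reaches from about 0.425 to 0.825 m from the base axis. Payload 3.6 kg.
Tool frame: the origin (TCP) lies at the very end of the fingers, on their centre line; the grasp point (between the pads) lies 19 mm behind it; z points along the fingers, y is the line along which they close (so a half turn about z gives the same grasp; the last joint's range is limited). The gripper opens to 85 mm and grips with 20 to 120 N. Pads are 22 mm wide; open, the fingers measure 114 mm over their backs; the gripper's body (76 mm by 85 mm) begins 54 mm behind the grasp point. The pads swing forward as they close: fully open they stand 13 mm farther back than shut.
Start: joints at [-1.165, 0.615, -0.013, 1.423, 0.008, 1.103, -0.04], TCP at [0.273, 0.59, 0.231] pointing down, gripper open.
Joint ranges: [-3.12, 3.12], [-0.3, 2.06], [-1.34, 1.32], [0.26, 2.42], [-1.36, 4.5], [0.01, 1.98], [-2.84, 2.84]. Speed limits (rad/s): [2.79, 2.79, 3.14, 3.14, 3.14, 3.14, 3.14].

### API

Orientations are given as a unit quaternion [x, y, z, w].
In Python, from workcell import robot gives the robot as it stands.
- The arm moves only by the shell command python3 -m pendant 'ROWS' [OPENING] [FORCE]. ROWS is JSON, a list of rows, each an object with "linear": the shift along the world's x, y, z in m, a list of three; "twist": the turn about the world's z in degrees. A call has 1 to 20 rows; each row is the pose to reach, as a shift and turn from the pose commanded when the call began; what a row does not reach only later rows make up. A row lasts 1/10 s, in which the tool goes at most 50 mm and 8.59 degrees, less where a joint would pass 70% of its speed; a pose out of reach is approached as far as the arm can. A call with a gripper value outside its range is refused whole. OPENING is the closure, from -1 (fully open) to 1 (shut), set as the call begins (- or left out, the last holds). The fingers move at their own pace and stop on an object; FORCE is the grip in N (left out, the last holds). Time passes only in rows, so rows that repeat a pose let the fingers close. It gives the time, the measured TCP pose, the force, the opening and the grip force at its end, in the units of the state.
- robot.state(): the state, without advancing time (a new reading comes with each control period).
- robot.get_image(name): name is "scene" or "side" or "wrist"; returns a dict with "image" (420x560x3 uint8, red, green, blue), "fx", "fy", "cx", "cy" (pixels), "rvec" (rotation vector, rad) and "tvec" (3), from world to camera coordinates, as OpenCV has them; the wrist camera has in their place "hand_eye" (4x4, takes a point from camera to tool coordinates, whose origin is the TCP and whose axes are the flange's). Camera axes: x right, y down, z forward; pixel columns grow to the right and rows downward; lengths in m; the calibration is good to about 2 mm. The wrist camera is an equidistant fisheye: a pixel r from the principal point sees the ray r / f radians off the axis. A picture is of the moment at which its call begins: read the wrist's pose just before it. There is no depth.
- robot.job_done(): hands the job in; it is judged then, once.
Trained networks look in the newest picture that a camera, given by its name, has taken for a name from the list of things; names that differ only in an ending like _2 or _b are one class to them, and where a whole thing is asked for, a point or a joint stands for the part that bears it (a point fixed in the world has none). Each returns a list of dicts, best first, with "conf" (0 to 1); they miss things now and then, are a little off and sometimes report something else, mostly with a low value. They report only what shows in the picture. A call takes as long as a camera call. They do not tell look-alikes from the thing itself.
- robot.cut_out(camera, thing): "mask" (420x560 bool, what is visible of it) and "box" ([left, top, right, bottom] in pixels, round what is visible of it).
- robot.mark_of(camera, thing): "point" ([column, row] in pixels: a listed point, or the origin of a listed thing).
The state is a dict: "time_s": time; "joints": joint angles; "joint_velocities": joint speeds; "joint_torque": joint torques, N m; "tcp_pos": TCP position; "orientation": TCP orientation; "wrist_force": force on the tool from outside, world axes, zero at the start; "torque": the same for the moment, N m; "gripper_width": finger opening in m; "grasp_force": force on a finger pad.
Only numpy, scipy, OpenCV 4.12 (cv2) and the standard library are available. Lean on these libraries where they do the work, as an engineer would, in place of code of your own. Each camera call takes 0.05 s, during which the arm holds its last target. There are 200 camera calls.

### The job

The steel pot is not shut because a round aluminium plate was left lying across its mouth, under the lid. Lift the lid off by its knob and set it down upright, without dropping it, near the middle of the black rubber mat and let go of it; then push the plate, without picking it up, off the pot and along the grey shelf beside it until it rests at the end stop. Finally set the lid back on the pot so that it is fully seated, again without dropping it, and leave the other things on the bench where they are.

Things in the scene. Friction and masses are not known exactly. Their poses are not given: they have to be found in the camera images.
- lid_center (a point): Loose steel lid, 0.6 kg, 54 mm tall. From below: round foot 72 mm across, 8 tall; flange 108 across, 8 thick; stem 16 across, 16 tall; round black knob head 32 across, 22 tall. The point is on its axis half-way up, 27 mm above the foot's underside; the knob head's middle is 16 mm above it, the flange's top 11 mm below it. z up. At the start the foot stands on the plate.
- plate_center (a point): Loose round aluminium plate, 110 mm across, 12 mm thick, 0.31 kg, lying flat and not quite centred on the pot's rim under the lid. The point is its centre, half-way through its thickness. Too wide to grip across; it slides easily on the rim and on the shelf.
- pot_mouth (a point): Centre of the steel pot's mouth at rim height, 62 mm above the bench. The pot is bolted down: 100 mm across outside, 82 inside, 44 deep. z up; +y points level from the pot along the shelf to its end stop (the way to push the plate). With the lid seated, its foot is in the mouth, its flange on the rim and lid_center 19 mm above this point.
- shelf_home (a point): Point on top of the grey shelf beside the pot, 122 mm from pot_mouth along +y, 1.5 mm below the rim: below the plate's centre when the plate touches the end stop. Axes as pot_mouth. The shelf begins 54 mm from the pot's axis; end stop 9 mm tall, its face 55 mm beyond this point; side rails 9 mm tall, 132 mm apart, begin 90 mm from the pot's axis.
- mat_top (a point): Centre of the top of the black rubber mat, 170 x 170 mm, 3 mm thick, fixed flat on the bench to the robot's right of the pot; x and y run along its sides, z up.
- cup: Bystander: loose open steel cup, 60 mm across, 55 mm tall, on the bench beside the pot. Origin: centre of its underside.
- pen: Bystander: white marker pen, 140 x 12 x 12 mm, lying beside the mat, along its own x. Origin: centre of its underside.
- frame: Bystander: blue C-shaped hand frame, 75 x 160 mm, 22 mm tall, lying beyond the mat. Origin near its middle, on its underside.
- jar: Bystander: amber glass jar, 70 mm across, 90 mm tall, far side of the bench. Origin: centre of its underside.
- wrench: Bystander: steel wrench, 180 mm long, lying to the robot's left, along its own x. Origin: middle of its underside.
- punch: Bystander: stepped solid steel punch, 64 mm across, 80 mm tall, standing at the far left. Origin: centre of its underside.
Mind the look-alikes: they are no part of the job. Of the things that look like the part that bears mat_top, take the one that is farthest to the robot's left at the start.

How it is judged:
On the way, in this order (a step that is already met when the one before it is completed fails the run):
1. the lid stands upright on the rubber mat, let go, its axis within 50 mm of the mat's middle along each side (x of lid_center in the frame of mat_top between -0.05 and 0.05 m and y of lid_center in the frame of mat_top between -0.05 and 0.05 m and z of lid_center in the frame of mat_top between 0.022 and 0.031 m and angle between lid_center's own z axis and vertical below 0.1 rad and contact force between the fingers and lid below 0.1 N), for 0.2 s.
2. the plate lies flat on the shelf, within 12 mm of its place at the end stop, while the lid is still on the mat (all of step 1 and horizontal distance between plate_center and shelf_home below 0.012 m and z of plate_center in the frame of shelf_home between 0.003 and 0.009 m), for 0.2 s.
At the end, for the whole second after the job is handed in: The lid is fully seated on the pot (flange on the rim within 3.5 mm in height, within 9 mm of centre, level within 0.06 rad) and the plate lies flat on the shelf with its centre within 12 mm of its place at the end stop; both are at rest (horizontal distance between plate_center and shelf_home below 0.012 m and z of plate_center in the frame of shelf_home between 0.003 and 0.009 m and horizontal distance between lid_center and pot_mouth below 0.009 m and z of lid_center in the frame of pot_mouth between 0.014 and 0.0225 m and angle between lid_center's own z axis and vertical below 0.06 rad and linear speed of each of lid, plate below 0.02 m/s); the robot touches nothing.
It fails at once if the lid is dropped: it moves faster than 0.5 m/s (a fall of some 13 mm) while not held (linear speed of lid above 0.5 m/s and contact force between the fingers and lid below 0.05 N).
It fails at once if the plate is picked up (raised over 15 mm) or tipped by more than 0.25 rad (z of plate_center in the frame of pot_mouth above 0.021 m or angle between plate_center's own z axis and vertical above 0.25 rad).
It fails at once if a bystander (cup, pen, blue frame, jar, wrench, punch) is moved by more than 30 mm (distance of any of cup, pen, frame, jar, wrench, punch from where it was at the start of the episode above 0.03 m).
It also fails if it takes over 72 s, if anything falls off the work surface, if the arm or the gripper's body presses on something with over 40 N, if the wrist force passes 120 N, or if a joint passes its speed limit or range.

## Working session

There is one attempt and no reset: what is moved stays moved. The work goes in short steps, Python scripts to look and compute and a shell command to move; the robot and the scene stay as the last step left them, time stands still between calls to the robot, and variables do not carry over. Pictures are saved under pics/ and viewed, at most 12 in all, crops included, and the job is handed in when it is done.

```bash
mkdir -p pics; ls
cat > h.py <<'E'
import numpy as np, cv2
from workcell import robot
from scipy.spatial.transform import Rotation as R
def ray(im,p,st=None):
    p=np.array(p,float)
    if 'rvec' in im:
        M=cv2.Rodrigues(np.array(im['rvec'],float))[0]; t=np.array(im['tvec'],float).ravel()
        d=np.array([(p[0]-im['cx'])/im['fx'],(p[1]-im['cy'])/im['fy'],1]); return -M.T@t, M.T@(d/np.linalg.norm(d))
    x=(p[0]-im['cx'])/im['fx'];y=(p[1]-im['cy'])/im['fy'];r=np.hypot(x,y)+1e-9
    d=np.array([x/r*np.sin(r),y/r*np.sin(r),np.cos(r)])
    H=np.array(im['hand_eye']);Q=R.from_quat(st['orientation']).as_matrix()
    return np.array(st['tcp_pos'])+Q@H[:3,3], Q@H[:3,:3]@d
def at_z(o,d,z): return o+d*(z-o[2])/d[2]
def tri(rs):
    A=sum(np.eye(3)-np.outer(d,d) for o,d in rs);b=sum((np.eye(3)-np.outer(d,d))@o for o,d in rs)
    return np.linalg.solve(A,b)
E
python3 - <<'E'
from h import *
np.set_printoptions(precision=4,suppress=True)
ims={}
Z=dict(lid_center=.101,plate_center=.068,pot_mouth=.062,shelf_home=.0605,mat_top=.003,cup=0,pen=0,frame=0,jar=0,wrench=0,punch=0)
for c in('scene','side'):
    ims[c]=robot.get_image(c); cv2.imwrite(f'pics/{c}0.png',ims[c]['image'][:,:,::-1])
    for n,z in Z.items():
        for m in robot.mark_of(c,n):
            if m['conf']>.2: print(c,n,round(m['conf'],2),np.round(m['point'],1),at_z(*ray(ims[c],m['point']),z))
print(robot.state())
E
```

```text
pics
scene lid_center 0.66 [326.6 212.5] [0.5468 0.1055 0.101 ]
scene plate_center 0.68 [323.9 220.2] [0.5502 0.1    0.068 ]
scene pot_mouth 0.83 [326.6 225.8] [0.5666 0.1043 0.062 ]
scene shelf_home 0.88 [363.9 242.5] [0.639  0.1928 0.0605]
scene mat_top 0.93 [215.1 241.1] [ 0.5205 -0.2186  0.003 ]
scene mat_top 0.88 [ 94.  200.7] [ 0.2998 -0.58    0.003 ]
scene mat_top 0.59 [172.9 167.5] [ 0.2089 -0.3281  0.003 ]
scene cup 0.88 [313.8 273.4] [0.677 0.044 0.   ]
scene pen 0.61 [208.9 211.1] [ 0.4072 -0.2265  0.    ]
scene frame 0.94 [208.1 313.6] [ 0.737  -0.2603  0.    ]
scene jar 0.8 [318. 316.] [0.7994 0.0253 0.    ]
scene wrench 0.86 [440.5 215.9] [0.5625 0.4763 0.    ]
scene punch 0.86 [419.7 260.4] [0.6955 0.3537 0.    ]
side lid_center 0.87 [269.  175.2] [0.5714 0.1151 0.101 ]
side lid_center 0.59 [374.8 234.3] [ 0.6589 -0.3375  0.101 ]
side lid_center 0.46 [268.  185.3] [0.5346 0.0673 0.101 ]
side plate_center 0.57 [267.1 185.6] [0.5554 0.1049 0.068 ]
side plate_center 0.32 [267.9 176.8] [0.588  0.1478 0.068 ]
side pot_mouth 0.57 [269.3 188.4] [0.5567 0.0932 0.062 ]
side she
[... 562 characters left out ...]
 0.73 [266.2 184. ] [0.6083 0.1921 0.    ]
side wrench 0.55 [221.7 154.8] [0.5736 0.4663 0.    ]
side punch 0.59 [267.2 154.7] [0.7246 0.3568 0.    ]
{'time_s': 1.2, 'joints': array([-1.1645,  0.6149, -0.0126,  1.4234,  0.0081,  1.1034, -0.0404]), 'joint_velocities': array([-0.0011,  0.001 ,  0.0006, -0.0013, -0.0026,  0.0019, -0.0023]), 'joint_torque': array([ -0.0003, -46.9111,   0.2586, -17.1342,   0.01  ,   0.0017,
         0.    ]), 'tcp_pos': array([0.2725, 0.5901, 0.2313]), 'orientation': array([ 0.2146,  0.9767, -0.    , -0.    ]), 'wrist_force': array([ 0.6318,  0.0114, -0.1866]), 'torque': array([-0.0138, -0.0425, -0.0142]), 'grasp_force': 0.0, 'gripper_width': 0.08538456085173529}
```

View scene.

View pics/scene0.png

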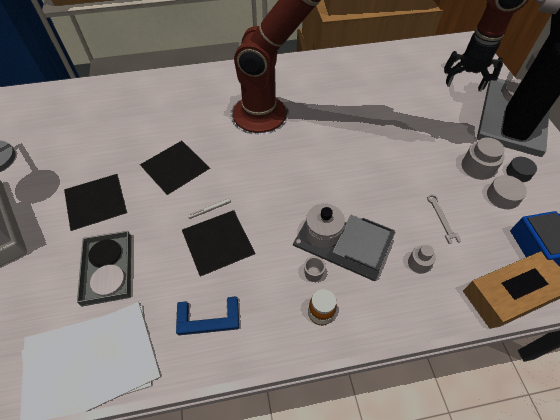

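View pics/side0.png

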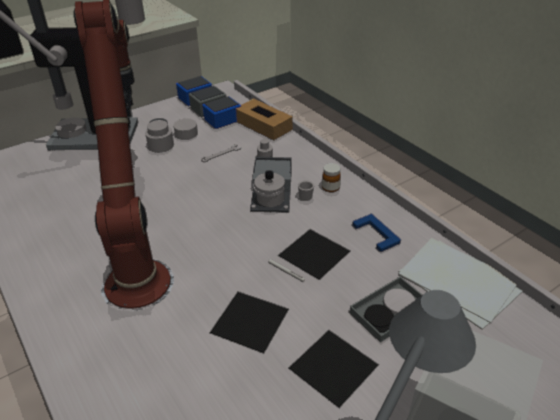

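The target mat is at scene (218,241); its look-alikes are at (95,201) and (175,167). The first one is farthest to the left, with the pen beside it and the frame beyond it. The lid's knob is at (326,214). Possible lookalikes are the punch at (422,258) and the round stacked parts at (487,155), (508,190). The lid is the one beside the grey shelf. Now I'll go above it.

```bash
python3 -m pendant '[{"linear":[0.282,-0.485,0.02],"twist":76},{"linear":[0.282,-0.485,0.02],"twist":76},{"linear":[0.282,-0.485,0.02],"twist":76},{"linear":[0.282,-0.485,0.02],"twist":76},{"linear":[0.282,-0.485,0.02],"twist":76},{"linear":[0.282,-0.485,0.02],"twist":76},{"linear":[0.282,-0.485,0.02],"twist":76},{"linear":[0.282,-0.485,0.02],"twist":76},{"linear":[0.282,-0.485,0.02],"twist":76},{"linear":[0.282,-0.485,0.02],"twist":76},{"linear":[0.282,-0.485,0.02],"twist":76},{"linear":[0.282,-0.485,0.02],"twist":76},{"linear":[0.282,-0.485,0.02],"twist":76},{"linear":[0.282,-0.485,0.02],"twist":76},{"linear":[0.282,-0.485,0.02],"twist":76},{"linear":[0.282,-0.485,0.02],"twist":76}]' -1 60
python3 - <<'E'
from h import *
np.set_printoptions(precision=4,suppress=True)
Z=dict(lid_center=.101,plate_center=.068,pot_mouth=.062,shelf_home=.0605,mat_top=.003)
st=robot.state();im=robot.get_image('wrist');cv2.imwrite('pics/w1.png',im['image'][:,:,::-1])
print(st['joints'],st['tcp_pos'],st['orientation'])
for n,z in Z.items():
    for m in robot.mark_of('wrist',n):
        if m['conf']>.2: print(n,round(m['conf'],2),np.round(m['point'],1),at_z(*ray(im,m['point'],st),z))
E
```

```text
time_s: 2.8
tcp_pos: [0.5537, 0.1076, 0.2515]
orientation: [-0.434, 0.901, 0.0, 0.0]
wrist_force: [-0.3, 0.9, 0.6]
gripper_width: 0.0853
grasp_force: 0.0
[-0.0296  0.4754 -0.3071  1.6438  0.1593  1.0471  2.0841] [0.5537 0.1076 0.2515] [-0.434   0.9009  0.0005  0.0001]
lid_center 0.96 [263.9 190.3] [0.5587 0.0965 0.101 ]
shelf_home 0.59 [268.1 285.4] [0.6349 0.1953 0.0605]
```

View pics/w1.png

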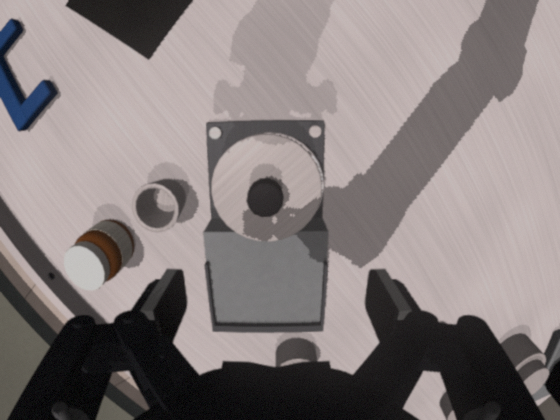

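The wrist picture shows the knob at (265,197) and the flange circle centred near (267,187). The shelf is below it, roughly between (205,232) and (328,330), with the cup at (158,205).

Run:
```python
from h import *
np.set_printoptions(precision=4,suppress=True)
im=robot.get_image('wrist');st=robot.state()
for n,p,z in[('knob',(265,197),.117),('flange',(267.5,187),.09),('shelfL',(206,232),.06),('shelfR',(328,232),.06),('stopL',(214,331),.07),('stopR',(324,330),.07),('boltL',(215,132),.006),('boltR',(316,131),.006)]:
    print(n,at_z(*ray(im,p,st),z))
q=robot.cut_out('wrist','lid_center')
for m in q[:1]:print(m['conf'],m['box'])
for c in('scene','side'):
    i2=robot.get_image(c)
    for n in('lid_center','mat_top','shelf_home','pot_mouth'):
        for m in robot.mark_of(c,n)[:1]:print(c,n,m['conf'],m['point'])
```

```text
knob [0.5597 0.0967 0.117 ]
flange [0.5567 0.0955 0.09  ]
shelfL [0.6477 0.0968 0.06  ]
shelfR [0.5416 0.1819 0.06  ]
stopL [0.7298 0.1988 0.07  ]
stopR [0.6203 0.2836 0.07  ]
boltL [0.5766 0.0168 0.006 ]
boltR [0.4822 0.092  0.006 ]
0.86 [211.3, 135.7, 324.1, 242.4]
scene lid_center 0.78 [325.1, 218.1]
scene mat_top 0.7 [173.9, 166.5]
scene shelf_home 0.67 [367.0, 244.3]
scene pot_mouth 0.57 [326.7, 222.3]
side lid_center 0.68 [267.8, 175.7]
side mat_top 0.68 [250.8, 319.6]
side shelf_home 0.67 [274.0, 167.8]
side pot_mouth 0.66 [271.3, 187.6]
```

```bash
python3 -m pendant '[{"linear":[0.004,-0.0085,-0.04],"twist":0},{"linear":[0.004,-0.0085,-0.08],"twist":0},{"linear":[0.004,-0.0085,-0.12],"twist":0},{"linear":[0.004,-0.0085,-0.142],"twist":0},{"linear":[0.004,-0.0085,-0.152],"twist":0},{"linear":[0.004,-0.0085,-0.152],"twist":0},{"linear":[0.004,-0.0085,-0.152],"twist":0}]' -1 60
python3 -m pendant '[{"linear":[0,0,0],"twist":0},{"linear":[0,0,0],"twist":0},{"linear":[0,0,0],"twist":0},{"linear":[0,0,0],"twist":0},{"linear":[0,0,0],"twist":0},{"linear":[0,0,0],"twist":0},{"linear":[0,0,0],"twist":0},{"linear":[0,0,0],"twist":0}]' 1 60
```

```text
time_s: 4.4
tcp_pos: [0.5596, 0.0969, 0.1004]
orientation: [-0.432, 0.902, -0.0, 0.001]
wrist_force: [-0.1, 0.4, 1.2]
gripper_width: 0.0855
grasp_force: 0.0
time_s: 5.2
tcp_pos: [0.5588, 0.0968, 0.1002]
orientation: [-0.432, 0.902, -0.0, 0.0]
wrist_force: [-0.9, 0.4, 6.2]
gripper_width: 0.0303
grasp_force: 59.3
```

```bash
python3 -m pendant '[{"linear":[0,0,0.01],"twist":0},{"linear":[0,0,0.03],"twist":0},{"linear":[0,0,0.06],"twist":0},{"linear":[-0.004,-0.03,0.07],"twist":0},{"linear":[-0.01,-0.075,0.07],"twist":0},{"linear":[-0.016,-0.12,0.07],"twist":0},{"linear":[-0.022,-0.165,0.07],"twist":0},{"linear":[-0.028,-0.21,0.07],"twist":0},{"linear":[-0.034,-0.255,0.05],"twist":0},{"linear":[-0.04,-0.295,0.02],"twist":0},{"linear":[-0.042,-0.315,-0.01],"twist":0},{"linear":[-0.042,-0.315,-0.03],"twist":0},{"linear":[-0.042,-0.315,-0.03],"twist":0},{"linear":[-0.042,-0.315,-0.03],"twist":0}]'
python3 - <<'E'
from h import *
np.set_printoptions(precision=4,suppress=True)
st=robot.state();im=robot.get_image('wrist');cv2.imwrite('pics/w2.png',im['image'][:,:,::-1])
print(st['tcp_pos'],st['joints'],st['wrist_force'],st['grasp_force'])
for m in robot.mark_of('wrist','mat_top'): print(m['conf'],m['point'],at_z(*ray(im,m['point'],st),.003))
i2=robot.get_image('side');cv2.imwrite('pics/s2.png',cv2.resize(i2['image'][130:300,180:430,::-1],None,fx=3,fy=3))
E
```

```text
time_s: 6.6
tcp_pos: [0.5164, -0.2174, 0.069]
orientation: [-0.433, 0.902, 0.001, -0.0]
wrist_force: [0.5, -0.0, -5.1]
gripper_width: 0.03
grasp_force: 60.4
[ 0.5164 -0.2174  0.069 ] [ 0.5165  0.6982 -0.2463  1.8451  0.2668  0.6319  2.5747] [ 0.4978 -0.0175 -5.0585] 60.36853551864624
```

View pics/s2.png

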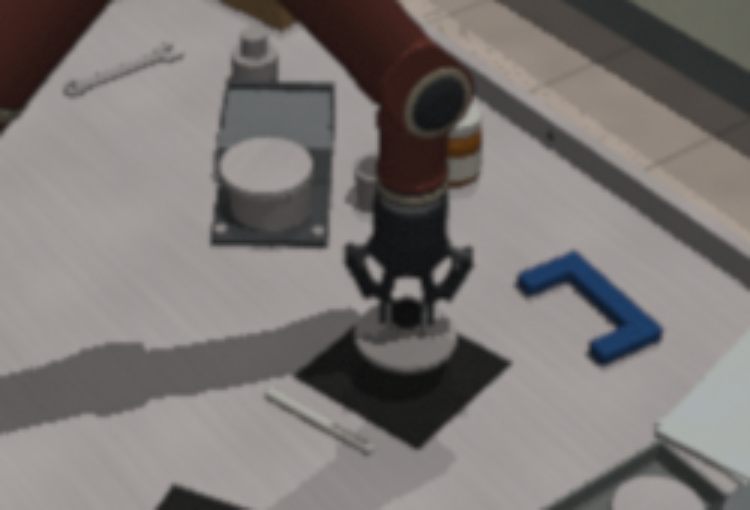

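The side crop shows the lid held at (405,330), over the middle of the mat. The plate is still on the pot at (265,165).

```bash
python3 -m pendant '[{"linear":[0,0,-0.015],"twist":0},{"linear":[0,0,-0.027],"twist":0},{"linear":[0,0,-0.033],"twist":0},{"linear":[0,0,-0.036],"twist":0},{"linear":[0,0,-0.038],"twist":0},{"linear":[0,0,-0.038],"twist":0},{"linear":[0,0,-0.038],"twist":0}]'
```

```text
time_s: 7.45
tcp_pos: [0.5169, -0.2186, 0.0316]
orientation: [-0.432, 0.902, -0.0, 0.0]
wrist_force: [-0.3, -0.3, -5.3]
gripper_width: 0.0302
grasp_force: 60.8
```

```bash
python3 -m pendant '[{"linear":[0,0,-0.001],"twist":0},{"linear":[0,0,-0.002],"twist":0},{"linear":[0,0,-0.003],"twist":0},{"linear":[0,0,-0.003],"twist":0},{"linear":[0,0,-0.003],"twist":0}]'
```

```text
time_s: 7.95
tcp_pos: [0.5168, -0.2186, 0.0292]
orientation: [-0.432, 0.902, -0.0, 0.0]
wrist_force: [-2.8, 0.7, 4.5]
gripper_width: 0.0304
grasp_force: 61.7
```

```bash
python3 -m pendant '[{"linear":[0,0,0],"twist":0},{"linear":[0,0,0],"twist":0},{"linear":[0,0,0],"twist":0},{"linear":[0,0,0],"twist":0},{"linear":[0,0,0],"twist":0},{"linear":[0,0,0],"twist":0},{"linear":[0,0,0.02],"twist":0},{"linear":[0,0,0.06],"twist":0},{"linear":[0,0,0.1],"twist":0},{"linear":[0.003,0.03,0.13],"twist":0},{"linear":[0.038,0.323,0.221],"twist":0},{"linear":[0.038,0.323,0.221],"twist":0},{"linear":[0.038,0.323,0.221],"twist":0},{"linear":[0.038,0.323,0.221],"twist":0},{"linear":[0.038,0.323,0.221],"twist":0},{"linear":[0.038,0.323,0.221],"twist":0},{"linear":[0.038,0.323,0.221],"twist":0},{"linear":[0.038,0.323,0.221],"twist":0},{"linear":[0.038,0.323,0.221],"twist":0}]' -1
python3 - <<'E'
from h import *
np.set_printoptions(precision=4,suppress=True)
st=robot.state();im=robot.get_image('wrist');cv2.imwrite('pics/w3.png',im['image'][:,:,::-1])
print(st['tcp_pos'],st['wrist_force'])
for n,z in dict(plate_center=.068,pot_mouth=.062,shelf_home=.0605).items():
    for m in robot.mark_of('wrist',n):
        if m['conf']>.2: print(n,round(m['conf'],2),np.round(m['point'],1),at_z(*ray(im,m['point'],st),z))
for m in robot.cut_out('wrist','plate_center')[:1]: print(m['conf'],m['box'],cv2.minEnclosingCircle(np.argwhere(m['mask'])[:,::-1].astype(np.float32)))
i2=robot.get_image('side')
for c in('side','scene'):
    if c=='scene': i2=robot.get_image(c)
    for m in robot.mark_of(c,'lid_center'):print(c,m['conf'],m['point'],at_z(*ray(i2,m['point']),.03))
    if c=='scene': 
        for m in robot.mark_of(c,'mat_top'):print(c,m['conf'],m['point'],at_z(*ray(i2,m['point']),.003))
E
```

```text
time_s: 9.85
tcp_pos: [0.5543, 0.1026, 0.2486]
orientation: [-0.431, 0.902, -0.001, -0.001]
wrist_force: [0.8, -0.6, 0.3]
gripper_width: 0.0851
grasp_force: 0.0
[0.5543 0.1026 0.2486] [ 0.8001 -0.6246  0.3468]
plate_center 0.88 [273.2 191.6] [0.558  0.1031 0.068 ]
shelf_home 0.71 [271.9 286.5] [0.6322 0.1919 0.0605]
0.95 [223.1, 137.0, 328.3, 242.0] ((273.2113037109375, 189.0692596435547), 54.130149841308594)
side 0.88 [312.6, 247.6] [ 0.5143 -0.2135  0.03  ]
scene 0.96 [213.1, 238.4] [ 0.5266 -0.2215  0.03  ]
scene 0.82 [94.8, 200.9] [ 0.3011 -0.5774  0.003 ]
scene 0.81 [219.0, 241.7] [ 0.5247 -0.2075  0.003 ]
scene 0.73 [174.5, 165.1] [ 0.1992 -0.3223  0.003 ]
```

View pics/w3.png

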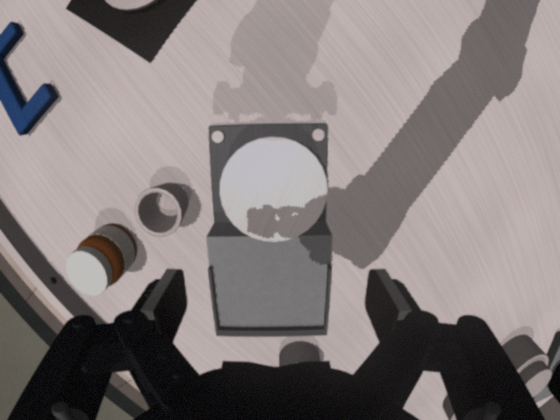

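The wrist picture shows the plate centred at about (273,189) on the pot. The shelf's near edge runs (208,236) to (331,234) and the end stop is at about (272,334). The lid is standing on the mat, at the top left.

Run:
```python
from h import *
np.set_printoptions(precision=4,suppress=True)
im=robot.get_image('wrist');st=robot.state();print(st['tcp_pos'])
P={}
for n,p,z in[('plate',(273.5,189),.074),('shelfL',(208,236),.06),('shelfR',(331,234),.06),('stopL',(217,335),.0695),('stopR',(327,333),.0695),('cornL',(210,125),.008),('cornR',(327,123),.008),('footL',(215,328),.0695),('footR',(328,326),.0695)]:
    P[n]=at_z(*ray(im,p,st),z)[:2];print(n,P[n])
m=[(P[a+'L']+P[a+'R'])/2 for a in('corn','shelf','stop','foot')];print(m)
for a in('corn','shelf','stop'):
    v=P[a+'R']-P[a+'L'];print(a,np.degrees(np.arctan2(v[1],v[0]))-90,np.linalg.norm(v))
v=m[2]-m[0];print('axis',np.degrees(np.arctan2(v[1],v[0])))
a=np.radians(51.5);u=np.array([np.cos(a),np.sin(a)]);w=np.array([-u[1],u[0]])
for n,q in [('plate',P['plate'])]+list(zip(('corn','shelf','stop','foot'),m)): d=q-[.56,.099];print(n,d@u,d@w)
```

```text
[0.5546 0.1043 0.2493]
plate [0.5557 0.1023]
shelfL [0.6484 0.1004]
shelfR [0.5403 0.1843]
stopL [0.7304 0.2041]
stopR [0.6199 0.2882]
cornL [0.575  0.0058]
cornR [0.4663 0.0911]
footL [0.7244 0.1943]
footR [0.6125 0.2796]
[array([0.5207, 0.0484]), array([0.5944, 0.1423]), array([0.6751, 0.2461]), array([0.6685, 0.2369])]
corn 51.89040649153668 0.13816557268857835
shelf 52.18821089191752 0.13674201240363926
stop 52.715314162920805 0.13882944793172156
axis 51.99553126844708
plate -7.045207350643959e-05 0.00537791688445366
corn -0.06405237669015627 -0.0006924515556151517
shelf 0.05530546322618281 9.940509296544333e-05
stop 0.1867957514580038 0.0014771007488403693
foot 0.17544304802491412 0.0009776956743830487
```

```bash
python3 -m pendant '[{"linear":[-0.023,-0.036,-0.01],"twist":1},{"linear":[-0.0457,-0.0713,-0.03],"twist":1},{"linear":[-0.0457,-0.0713,-0.06],"twist":1},{"linear":[-0.0457,-0.0713,-0.1],"twist":1},{"linear":[-0.0457,-0.0713,-0.14],"twist":1},{"linear":[-0.0457,-0.0713,-0.17],"twist":1},{"linear":[-0.0457,-0.0713,-0.182],"twist":1},{"linear":[-0.0457,-0.0713,-0.1853],"twist":1},{"linear":[-0.0457,-0.0713,-0.1853],"twist":1},{"linear":[-0.0457,-0.0713,-0.1853],"twist":1}]' 0.06
python3 - <<'E'
from h import *
i2=robot.get_image('side')
cv2.imwrite('pics/s3.png',cv2.resize(i2['image'][140:220,220:320,::-1],None,fx=7,fy=7,interpolation=cv2.INTER_CUBIC))
E
```

```text
time_s: 11.4
tcp_pos: [0.5102, 0.0335, 0.0654]
orientation: [-0.44, 0.898, -0.001, 0.002]
wrist_force: [0.3, 0.2, 0.0]
gripper_width: 0.0402
grasp_force: 0.0
```

View pics/s3.png

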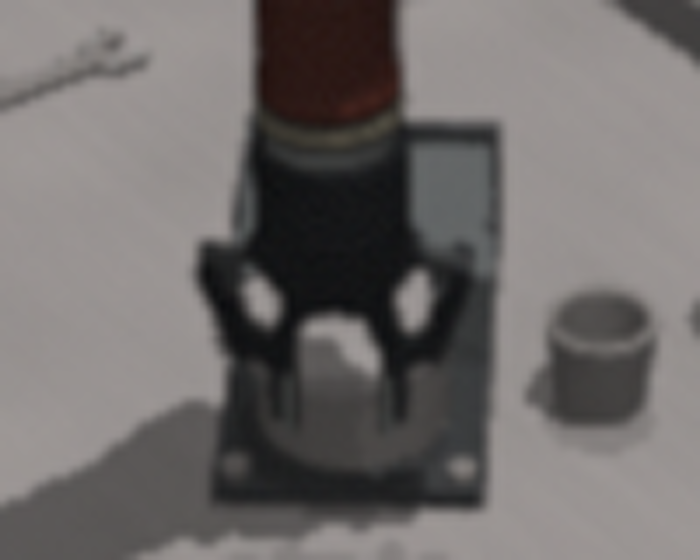

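The side crop shows both fingertips, at (285,425) and (400,425), behind the plate's near edge and spread to either side of the axis. I'll start the push.

```bash
python3 -m pendant '[{"linear":[0.0062,0.0079,0],"twist":0},{"linear":[0.0111,0.0142,0],"twist":0},{"linear":[0.0136,0.0173,0],"twist":0},{"linear":[0.016,0.0205,0],"twist":0},{"linear":[0.0185,0.0236,0],"twist":0},{"linear":[0.0209,0.0268,0],"twist":0},{"linear":[0.0234,0.0299,0],"twist":0},{"linear":[0.0259,0.0331,0],"twist":0},{"linear":[0.0259,0.0331,0],"twist":0}]'
python3 - <<'E'
from h import *
np.set_printoptions(precision=4,suppress=True)
st=robot.state();im=robot.get_image('wrist');cv2.imwrite('pics/w4.png',im['image'][:,:,::-1])
for m in robot.mark_of('wrist','plate_center'): print(m['conf'],m['point'],at_z(*ray(im,m['point'],st),.068))
i2=robot.get_image('scene')
for m in robot.mark_of('scene','plate_center'): print(m['conf'],m['point'],at_z(*ray(i2,m['point']),.068))
E
```

```text
time_s: 12.35
tcp_pos: [0.5357, 0.0674, 0.064]
orientation: [-0.44, 0.898, 0.0, 0.001]
wrist_force: [-0.1, -0.0, 0.2]
gripper_width: 0.0402
grasp_force: 0.1
0.6 [276.5, 370.4] [0.5748 0.1185 0.068 ]
0.64 [330.2, 224.7] [0.5685 0.1138 0.068 ]
```

View pics/w4.png

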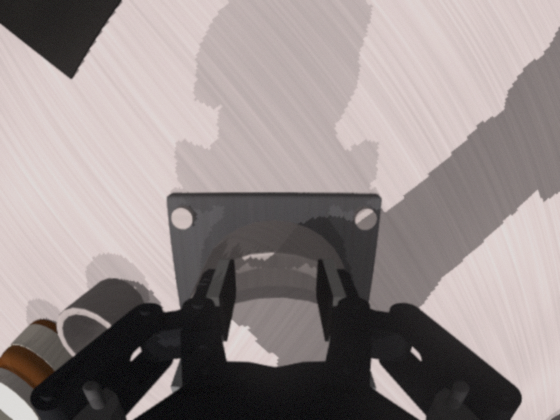

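The wrist picture shows the near pot rim bared at (275,262), with the plate now starting beyond the fingers, so it is moving as planned. Continuing.

```bash
python3 -m pendant '[{"linear":[0.0037,0.0047,0],"twist":0},{"linear":[0.0086,0.011,0],"twist":0},{"linear":[0.0135,0.0173,0],"twist":0},{"linear":[0.0185,0.0236,0],"twist":0},{"linear":[0.0234,0.03,0],"twist":0},{"linear":[0.0283,0.0362,0],"twist":0},{"linear":[0.0332,0.0425,0],"twist":0},{"linear":[0.0382,0.0488,0],"twist":0},{"linear":[0.0431,0.0552,0],"twist":0},{"linear":[0.048,0.0615,0],"twist":0},{"linear":[0.0523,0.067,0],"twist":0},{"linear":[0.056,0.0717,0],"twist":0},{"linear":[0.0585,0.0749,0],"twist":0},{"linear":[0.0597,0.0764,0],"twist":0},{"linear":[0.0597,0.0764,0],"twist":0}]'
python3 - <<'E'
from h import *
np.set_printoptions(precision=4,suppress=True)
for c in('scene','side'):
    i2=robot.get_image(c)
    for m in robot.mark_of(c,'plate_center')[:1]: print(m['conf'],m['point'],at_z(*ray(i2,m['point']),.0665))
E
```

```text
time_s: 14.05
tcp_pos: [0.5948, 0.1432, 0.0641]
orientation: [-0.44, 0.898, 0.0, 0.0]
wrist_force: [-0.9, -0.2, -0.7]
gripper_width: 0.04
grasp_force: 0.1
0.81 [365.2, 238.7] [0.6311 0.198  0.0665]
0.74 [285.4, 274.8] [ 0.3533 -0.2886  0.0665]
```

```bash
python3 -m pendant '[{"linear":[0.0006,0.0008,0],"twist":0},{"linear":[0.0012,0.0016,0],"twist":0},{"linear":[0.0018,0.0024,0],"twist":0},{"linear":[0.0025,0.0032,0],"twist":0},{"linear":[0.0025,0.0032,0],"twist":0}]'
python3 -m pendant '[{"linear":[0.0006,0.0008,0],"twist":0},{"linear":[0.0012,0.0016,0],"twist":0},{"linear":[0.0012,0.0016,0],"twist":0}]'
```

```text
time_s: 14.75
tcp_pos: [0.5967, 0.1454, 0.0639]
orientation: [-0.44, 0.898, -0.0, -0.001]
wrist_force: [-1.2, -2.5, 2.4]
gripper_width: 0.0402
grasp_force: 1.5
time_s: 15.05
tcp_pos: [0.5968, 0.1456, 0.0638]
orientation: [-0.44, 0.898, -0.001, -0.002]
wrist_force: [-4.6, -5.3, 4.3]
gripper_width: 0.0402
grasp_force: 3.2
```

```bash
python3 -m pendant '[{"linear":[-0.0062,-0.0079,0],"twist":0},{"linear":[-0.0185,-0.0236,0],"twist":0},{"linear":[-0.0185,-0.0236,0.02],"twist":0},{"linear":[-0.025,-0.032,0.06],"twist":0},{"linear":[-0.0376,-0.0481,0.1],"twist":0},{"linear":[-0.0376,-0.0481,0.14],"twist":0},{"linear":[-0.0376,-0.0481,0.186],"twist":0},{"linear":[-0.0376,-0.0481,0.186],"twist":0},{"linear":[-0.0376,-0.0481,0.186],"twist":0}]' -1
python3 - <<'E'
from h import *
np.set_printoptions(precision=4,suppress=True)
st=robot.state();im=robot.get_image('wrist');cv2.imwrite('pics/w5.png',im['image'][:,:,::-1])
print(st['tcp_pos'])
for n,z in dict(plate_center=.0665,pot_mouth=.062,shelf_home=.0605).items():
    for m in robot.mark_of('wrist',n):
        if m['conf']>.2: print(n,round(m['conf'],2),np.round(m['point'],1),at_z(*ray(im,m['point'],st),z))
for m in robot.cut_out('wrist','plate_center')[:1]: print(m['conf'],m['box'])
for c in('side','scene'):
    i2=robot.get_image(c)
    for n,z in(('lid_center',.03),('pot_mouth',.062),('plate_center',.0665)):
        for m in robot.mark_of(c,n)[:1]:print(c,n,m['conf'],m['point'],at_z(*ray(i2,m['point']),z))
E
```

```text
time_s: 15.95
tcp_pos: [0.5616, 0.1004, 0.2515]
orientation: [-0.44, 0.898, -0.0, 0.003]
wrist_force: [-0.6, -0.3, -0.8]
gripper_width: 0.0849
grasp_force: 0.0
[0.5616 0.1004 0.2515]
plate_center 0.59 [278.9 287.2] [0.6322 0.1966 0.0665]
pot_mouth 0.83 [274.  184.8] [0.5628 0.0981 0.062 ]
shelf_home 0.57 [116.  238.5] [0.7537 0.0312 0.0605]
0.89 [230.1, 241.4, 326.7, 325.0]
side lid_center 0.75 [315.2, 248.7] [ 0.5179 -0.2225  0.03  ]
side pot_mouth 0.85 [272.3, 187.3] [0.5691 0.0923 0.062 ]
side plate_center 0.68 [270.4, 165.8] [0.6365 0.2025 0.0665]
scene lid_center 0.72 [217.1, 236.5] [ 0.5224 -0.2095  0.03  ]
scene pot_mouth 0.92 [323.3, 226.1] [0.5658 0.0948 0.062 ]
scene plate_center 0.82 [363.5, 237.9] [0.6277 0.1942 0.0665]
```

View pics/w5.png

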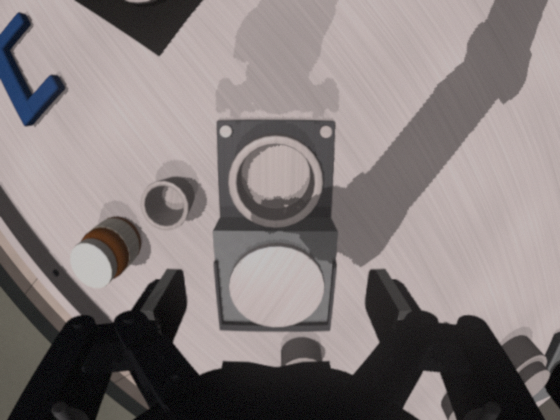

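The wrist picture shows the plate at (278,284), touching the end stop. The pot mouth is clear, with its outer rim spanning columns 229–322 and rows 136–228.

Run:
```python
from h import *
np.set_printoptions(precision=4,suppress=True)
st=robot.state();im=robot.get_image('wrist')
q=[at_z(*ray(im,p,st),.062) for p in((229.5,182),(321.5,182),(275.5,136),(275.5,228))]
print((q[0]+q[1])/2,(q[2]+q[3])/2,np.linalg.norm(q[0]-q[1]),np.linalg.norm(q[2]-q[3]))
for n in('pot_mouth',):
  for m in robot.cut_out('wrist',n)[:1]: print(m['box'])
g=cv2.cvtColor(im['image'],cv2.COLOR_RGB2GRAY)
c=cv2.HoughCircles(cv2.medianBlur(g,3)[100:235,200:350],cv2.HOUGH_GRADIENT,1,10,param1=100,param2=20,minRadius=32,maxRadius=52)
for x in (c[0][:4] if c is not None else []): print(x+[200,100,0],at_z(*ray(im,x[:2]+[200,100],st),.062))
```

```text
[0.5573 0.0949 0.062 ] [0.5583 0.0963 0.062 ] 0.09625166790176004 0.09870372205186868
[212.9, 124.1, 338.0, 337.0]
[273.5 183.5  39.3] [0.56   0.0951 0.062 ]
[283.5 180.5  36.9] [0.5499 0.0989 0.062 ]
[263.5 183.5  49.2] [0.5683 0.0887 0.062 ]
[282.5 190.5  42.4] [0.5572 0.1068 0.062 ]
```

```bash
python3 -m pendant '[{"linear":[-0.0437,-0.3181,-0.05],"twist":0},{"linear":[-0.0437,-0.3181,-0.05],"twist":0},{"linear":[-0.0437,-0.3181,-0.05],"twist":0},{"linear":[-0.0437,-0.3181,-0.05],"twist":0},{"linear":[-0.0437,-0.3181,-0.05],"twist":0},{"linear":[-0.0437,-0.3181,-0.05],"twist":0},{"linear":[-0.0437,-0.3181,-0.05],"twist":0},{"linear":[-0.0437,-0.3181,-0.07],"twist":0},{"linear":[-0.0437,-0.3181,-0.1],"twist":0},{"linear":[-0.0437,-0.3181,-0.12],"twist":0},{"linear":[-0.0437,-0.3181,-0.12],"twist":0}]'
python3 - <<'E'
from h import *
np.set_printoptions(precision=4,suppress=True)
st=robot.state();im=robot.get_image('wrist');cv2.imwrite('pics/w6.png',im['image'][:,:,::-1])
print(st['tcp_pos'],st['joints'])
for m in robot.mark_of('wrist','lid_center')[:1]: print(m['conf'],m['point'],at_z(*ray(im,m['point'],st),.03))
E
```

```text
time_s: 17.8
tcp_pos: [0.5148, -0.2181, 0.1274]
orientation: [-0.44, 0.898, 0.002, -0.002]
wrist_force: [-0.7, -0.4, 0.3]
gripper_width: 0.0855
grasp_force: 0.0
[ 0.5148 -0.2181  0.1274] [ 0.5211  0.6121 -0.248   1.8006  0.2057  0.7604  2.6477]
0.57 [270.4, 214.6] [ 0.5181 -0.2196  0.03  ]
```

View pics/w6.png

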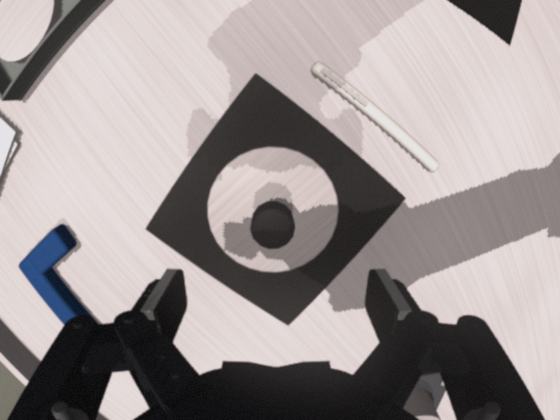

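The wrist picture shows the lid upright on the middle of the mat, with its knob at (272,223). I'll descend and grip it.

```bash
python3 -m pendant '[{"linear":[0,0,-0.04],"twist":0},{"linear":[0,0,-0.07],"twist":0},{"linear":[0,0,-0.09],"twist":0},{"linear":[0,0,-0.0995],"twist":0},{"linear":[0,0,-0.1],"twist":0},{"linear":[0,0,-0.1],"twist":0},{"linear":[0,0,-0.1],"twist":0}]'
python3 -m pendant '[{"linear":[0,0,0],"twist":0},{"linear":[0,0,0],"twist":0},{"linear":[0,0,0],"twist":0},{"linear":[0,0,0],"twist":0},{"linear":[0,0,0],"twist":0},{"linear":[0,0,0],"twist":0},{"linear":[0,0,0],"twist":0},{"linear":[0,0,0],"twist":0}]' 1 60
```

```text
time_s: 18.6
tcp_pos: [0.5181, -0.2191, 0.0316]
orientation: [-0.44, 0.898, -0.001, 0.001]
wrist_force: [0.4, 0.1, 0.8]
gripper_width: 0.0855
grasp_force: 0.0
time_s: 19.4
tcp_pos: [0.517, -0.2187, 0.0305]
orientation: [-0.44, 0.898, -0.0, 0.0]
wrist_force: [-0.3, 0.3, 5.3]
gripper_width: 0.0302
grasp_force: 59.2
```

```bash
python3 -m pendant '[{"linear":[0,0,0.02],"twist":0},{"linear":[0,0,0.06],"twist":0},{"linear":[0.002,0.014,0.1],"twist":0},{"linear":[0.008,0.059,0.1],"twist":0},{"linear":[0.014,0.104,0.1],"twist":0},{"linear":[0.02,0.149,0.1],"twist":0},{"linear":[0.0265,0.194,0.1],"twist":0},{"linear":[0.0325,0.239,0.1],"twist":0},{"linear":[0.0385,0.284,0.1],"twist":0},{"linear":[0.0425,0.31,0.1],"twist":0},{"linear":[0.0432,0.3163,0.09],"twist":0},{"linear":[0.0432,0.3163,0.075],"twist":0},{"linear":[0.0432,0.3163,0.068],"twist":0},{"linear":[0.0432,0.3163,0.068],"twist":0},{"linear":[0.0432,0.3163,0.068],"twist":0}]'
python3 - <<'E'
from h import *
i2=robot.get_image('side');a=i2['image'][145:220,220:320,::-1]
w=robot.get_image('wrist')['image'][150:400,140:420,::-1]
a=cv2.resize(a,(500,375),interpolation=cv2.INTER_CUBIC);cv2.imwrite('pics/s7.png',np.hstack([a,cv2.copyMakeBorder(w,0,125,0,0,cv2.BORDER_CONSTANT)]))
E
```

```text
time_s: 20.9
tcp_pos: [0.5599, 0.0965, 0.0975]
orientation: [-0.439, 0.898, -0.0, -0.001]
wrist_force: [-0.1, 1.1, -5.2]
gripper_width: 0.0302
grasp_force: 61.0
```

View pics/s7.png

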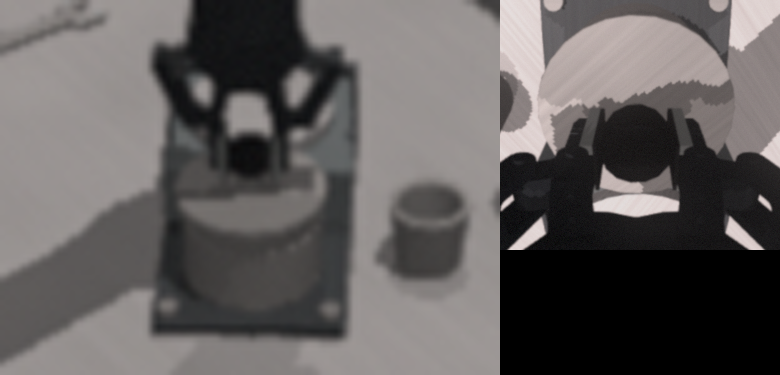

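The side crop shows the lid level and centred over the pot at (250,190). The wrist crop agrees. Lowering with a force check.

```bash
python3 -m pendant '[{"linear":[0,0,-0.003],"twist":0},{"linear":[0,0,-0.006],"twist":0},{"linear":[0,0,-0.009],"twist":0},{"linear":[0,0,-0.011],"twist":0},{"linear":[0,0,-0.012],"twist":0},{"linear":[0,0,-0.012],"twist":0}]'
```

```text
time_s: 21.6
tcp_pos: [0.56, 0.0976, 0.0858]
orientation: [-0.44, 0.898, 0.0, -0.0]
wrist_force: [0.1, 0.6, -5.5]
gripper_width: 0.0306
grasp_force: 61.0
```

The foot is inside the mouth (below rim contact height) with no contact force. I'll go down to the seat.

```bash
python3 -m pendant '[{"linear":[0,0,-0.002],"twist":0},{"linear":[0,0,-0.003],"twist":0},{"linear":[0,0,-0.004],"twist":0},{"linear":[0,0,-0.005],"twist":0},{"linear":[0,0,-0.005],"twist":0},{"linear":[0,0,-0.005],"twist":0}]'
```

```text
time_s: 22.2
tcp_pos: [0.5601, 0.0976, 0.0815]
orientation: [-0.44, 0.898, -0.0, 0.0]
wrist_force: [-1.3, -0.9, 0.4]
gripper_width: 0.0302
grasp_force: 61.6
```

```bash
python3 -m pendant '[{"linear":[0,0,0],"twist":0},{"linear":[0,0,0],"twist":0},{"linear":[0,0,0],"twist":0},{"linear":[0,0,0],"twist":0},{"linear":[0,0,0],"twist":0},{"linear":[0,0,0],"twist":0},{"linear":[0,0,0.02],"twist":0},{"linear":[0,0,0.06],"twist":0},{"linear":[0,0,0.1],"twist":0},{"linear":[0,0,0.14],"twist":0},{"linear":[0,0,0.17],"twist":0},{"linear":[0,0,0.17],"twist":0},{"linear":[0,0,0.17],"twist":0}]' -1
python3 - <<'E'
from h import *
np.set_printoptions(precision=4,suppress=True)
st=robot.state();im=robot.get_image('wrist');cv2.imwrite('pics/w8.png',im['image'][:,:,::-1])
for n,z in(('lid_center',.081),('plate_center',.0665)):
    for m in robot.mark_of('wrist',n)[:1]:print(n,m['conf'],m['point'],at_z(*ray(im,m['point'],st),z))
E
```

```text
time_s: 23.5
tcp_pos: [0.56, 0.0976, 0.2514]
orientation: [-0.44, 0.898, -0.0, 0.0]
wrist_force: [0.1, -0.7, -0.3]
gripper_width: 0.0856
grasp_force: 0.0
lid_center 0.62 [274.2, 191.4] [0.5616 0.097  0.081 ]
plate_center 0.72 [279.2, 288.3] [0.6303 0.1945 0.0665]
```

View pics/w8.png

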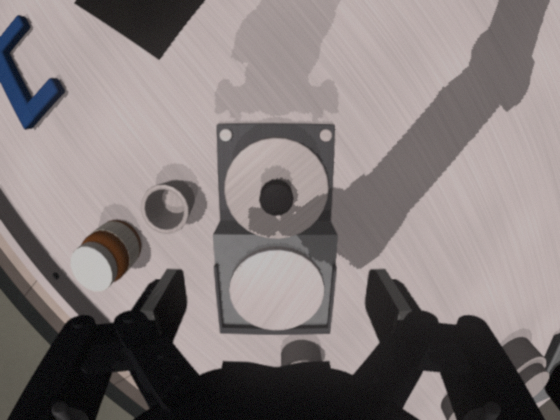

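The lid is seated and centred, flange at (276,187) and knob at (276,196). The plate is at the end stop at (277,289), and the cup and jar have not moved. Handing in.

```bash
python3 -c "
from workcell import robot
print(robot.job_done())"
```

```text
the job is handed in; nothing more can be done
None
```

I handed the job in: the lid is back on the pot and looks fully seated, the plate is at the end stop on the shelf, and I saw no bystander moved; the hand-in returned no verdict.

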